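Dock the gourd under the dispenser and hold the dosing plunger at the set dose

ROBOT

A 7-joint arm with a two-finger parallel gripper is mounted at the origin on the work surface. World frame = base frame: x ahead of the robot, y to its left, z up, the work surface at z = 0. Lengths are in mm, angles in rad, forces in N, time in s.
With the tool pointing down it reaches from about 425 to 975 mm from the base axis. Payload 16.7 kg.
Tool frame: the origin (TCP) lies between the finger pads; the fingertips stand 11 mm ahead of it and the grasp point (between the pads) lies 8 mm behind it; z points along the fingers, y is the direction in which the jaws open and shut (so a half turn about z gives the same grasp; the last joint's range is limited). The gripper opens to 85 mm and grips with 20 to 120 N. Pads are 22 mm wide; open, the fingers measure 114 mm over their backs; the gripper's body (76 mm by 85 mm) begins 54 mm behind the grasp point. The pads swing forward as they close: fully open they stand 13 mm farther back than shut.
Start: joints at [1.069, 0.426, 0.074, 1.606, -0.034, 1.111, -0.067], TCP at [233.198, -633.4, 242.302] pointing down, gripper open.
Joint ranges: [-2.85, 2.85], [-0.5, 2.14], [-1.23, 1.37], [0.21, 2.46], [-1.02, 4.16], [0.16, 2.05], [-2.73, 2.73]. Speed limits (rad/s): [1.89, 1.89, 2.39, 2.39, 3.01, 3.01, 3.01].

INTERFACE

Orientations are given as a unit quaternion [w, x, y, z].
In Python, from plant import ctrl gives the robot as it stands.
- The arm moves only by the tool jog_arm, never from a script. Its argument "increments" is a list of rows, each a list of 2 entries, a list of its own where there are three numbers: the shift along the world's x, y, z in cm, then the turn, a rotation vector about the world's x, y, z in rad. A call has 1 to 5 rows; each row shifts and turns the pose as measured when the row begins; what a row does not reach is not made up. A row lasts 1/8 s, in which the tool goes at most 62.5 mm and 10.7 degrees, less where a joint would pass 70% of its speed; a pose out of reach is approached as far as the arm can. A call is refused whole if a number of a shift passes 6.25 or a number of a turn 0.188, either way. A call with a gripper value outside its range is refused whole. "hand" is the finger opening in cm, from 0 to 8.54, set as the call begins (left out, the last holds). The fingers move at their own pace and stop on an object; the grip force is fixed at half the most. Time passes only in rows, so rows that do not move let the fingers close. It gives the time, the measured TCP pose, the force and the opening at its end, in the units of the state.
- ctrl.read_state(): the state, without advancing time (a new reading comes with each control period).
- ctrl.get_image(name): name is "scene" or "side" or "wrist"; returns (picture, depth): 384x512x3 uint8, blue, green, red; 384x512 float32, mm along the optical axis (not along the pixel's ray), 0 where there is no reading.
- ctrl.camera_model(name): a dict with "fx", "fy", "cx", "cy" (pixels), "R" (3x3) and "t" (3): a world point X has camera coordinates R X + t; the wrist camera has in their place "hand_eye" (4x4, takes a point from camera to tool coordinates, whose origin is the TCP and whose axes are the flange's). Camera axes: x right, y down, z forward; pixel columns grow to the right and rows downward; lengths in mm; the calibration is good to about 2 mm. A picture is of the moment at which its call begins: read the wrist's pose just before it. camera_model takes no time and is no camera call.
- ctrl.finish_job(): hands the job in, once; it reports no verdict.
The state is a dict: "time_s": time; "joints": joint angles; "joint_vel": joint speeds; "effort": joint torques, N m; "eef_pos": TCP position; "orientation": TCP orientation; "wrist_force": force on the tool from outside, world axes, zero at the start; "torque": the same for the moment, N m; "width": finger opening in mm.
Only numpy, scipy, OpenCV 4.12 (cv2) and the standard library are available. Lean on these libraries where they do the work, as an engineer would, in place of code of your own. Each camera call takes 0.05 s, during which the arm holds its last target. There are 200 camera calls.

TASK

Slide the tray with the gourd along its rails until it clicks fully home under the hopper's chute. Then press the round plunger cap straight down until its top is level with the top of the collar on the gauge rod beside it, without pushing it well past the collar, and keep it steady at that height for three seconds and on: finish while still holding it down, with the tray still home. Leave everything else on the flap where it stands.

Things in the scene. Friction and masses are not known exactly. Their poses are not given: they have to be found in the camera images.
- station: Dosing station, fixed: pine base board 12 mm thick, x -80..+100, y -220..+240 mm in this frame, with two rails along its y, a hopper on a column and a plunger tower (60 x 64 mm, 108 mm high, at x 0, y -150 mm). Origin on the flap surface straight below the hopper's chute, z up. The tray slides towards -y.
- hopper_top (a point): Top of the small knob of the hopper, over the station origin, 269 mm above the flap. The hopper is round, 98 mm across at most: chute 42 mm across from 124 to 150 mm high, widening above. Its column (18 x 40 mm, 257 mm high) stands at station x +88 mm, y 0.
- tray (a joint): Travel of the tray along the rails, m: starts between 0 and 0.035 (away from the hopper); 0.10 = fully home against the stop. Grows along station -y. A spring detent and friction resist with up to about 6 N; the ridge is met at about 0.07 and passed at 0.088; from about 0.09 the tray snaps home by itself and stays. Let go short of that, it slips back to about 0.07.
- tray_plate (a point): Middle of the top edge of the outer (station +y) face of the tray's upright push plate: 64 mm wide along station x, 12 mm thick, its top 82 mm above the flap, free down to the tray floor at 32 mm. At travel 0 it is at station (0, +215) mm, at home (0, +115) mm. The gourd (64 mm across, top 102 mm high), fixed to the tray, is centred 115 mm from this face towards -y.
- plunger (a joint): Depth of the plunger, m: 0 released (up), 0.040 bottomed, moving straight down. It springs back when let go. Force about 4 N at first, 6.8 N at 12 mm, 10 N at 26 mm.
- plunger_top (a point): Centre of the flat top of the plunger's wooden cap, a disc 46 mm across and 14 mm thick, on a steel stem; 165 mm above the flap when released, at station x 0, y -150 mm.
- collar_top (a point): Centre of the top face of the dark steel collar (28 mm across, 10 mm high, with a small side screw) fixed on the gauge rod at station x +55, y -150 mm. Its height varies: the top is 139 to 153 mm above the flap, i.e. 12 to 26 mm below the released cap. The 8 mm rod goes on through it up to 172 mm. It cannot be moved.
- bowl: Bystander: small glass bowl, 100 mm across, 45 mm high; origin under its centre.
- spare_holder: Bystander: rubberwood gourd holder, a round cup on a disc, 84 mm across, 45 mm high; origin under its centre.
- cup: Bystander: white cup, 72 mm across, 60 mm high; origin under its centre.
- yerbera: Bystander: green plastic yerbera, square 91 mm, 140 mm high with its clip-on lid; origin under its centre.
- bombilla: Bystander: steel bombilla lying flat, about 190 mm long along its x, 8 mm high; origin on the flap, near its middle.
- sugar_jar: Bystander: glass jar with steel cap, 64 mm across, 75 mm high; origin under its centre.
- tin: Bystander: flat aluminium tin 75 x 55 x 40 mm; origin under its centre.

How it is judged (in metres and radians):
On the way, in this order (a step that is already met when the one before it is completed fails the run):
1. the tray has clicked home, the plunger not yet pressed to the collar (value of joint tray above 0.096 m and value of joint plunger below 0.006 m), for 0.2 s.
2. the robot holds the plunger cap level with the collar (within 4 mm) for 2.5 s, tray home (z of plunger_top in the frame of collar_top between -0.004 and 0.004 m and value of joint tray above 0.096 m and contact force between any of the fingers, the arm and plunger above 2 N), for 2.5 s.
At the end, for the whole second after the job is handed in: The tray is home (travel above 96 of 100 mm), and the robot is still pressing the plunger cap (more than 2 N), steady, its top within 4 mm of the height of the collar's top (all of step 2 and velocity of joint plunger between -0.01 and 0.01 m/s); the arm keeps its last pose, push and grip.
It fails at once if the plunger is pushed more than 9 mm past the collar (z of plunger_top in the frame of collar_top below -0.009 m).
It fails at once if a bystander is shifted by more than 30 mm (distance of any of bowl, spare_holder, cup, yerbera, bombilla, sugar_jar, tin from where it was at the start of the episode above 0.03 m).
It also fails if it takes over 56 s, if anything falls off the work surface, if the arm or the gripper's body presses on something with over 40 N, if the wrist force passes 120 N, or if a joint passes its speed limit or range.

## Working session

There is one attempt and no reset: what is moved stays moved. The work goes in short steps, Python scripts to look and compute and a tool call to move; the robot and the scene stay as the last step left them, time stands still between calls to the robot, and variables do not carry over. Pictures are saved under pics/ and viewed, about 8 in all and at most 12, crops included, and the job is handed in when it is done.

Besides the shell and the picture viewer there is one more tool, called after ">>>" by a JSON object that holds its "name" and its "arguments", one argument or row to a line. jog_arm: Moves the arm, as the interface text tells. Its arguments: {"type":"object","properties":{"increments":{"type":"array","items":{"type":"array"}},"hand":{"type":"number"}},"required":["increments"]}

```bash
mkdir -p pics
cat > h.py <<'E'
from plant import ctrl
import numpy as np, cv2
def grab(n,f=None):
    s=ctrl.read_state(); im,d=ctrl.get_image(n); m=ctrl.camera_model(n)
    if f: cv2.imwrite('pics/'+f+'.png',im)
    np.savez('/tmp/'+n,im=im,d=d)
    return s,im,d,m
def world(m,u,v,z):
    c=np.array([(u-m['cx'])/m['fx']*z,(v-m['cy'])/m['fy']*z,z])
    return np.array(m['R']).T@(c-np.array(m['t']))
def cloud(m,d):
    v,u=np.nonzero(d>0); z=d[v,u]
    c=np.stack([(u-m['cx'])/m['fx']*z,(v-m['cy'])/m['fy']*z,z],1)
    return (c-np.array(m['t']))@np.array(m['R']),u,v
E
python3 - <<'E'
from h import *
a=grab('scene','scene0');b=grab('side','side0')
cv2.imwrite('pics/both.png',np.vstack([a[1],b[1]])[:, :])
for x in (a,b): print(x[3])
print(ctrl.read_state())
E
```

```text
{'fx': 385.8000196088939, 'fy': 385.8000196088939, 'cx': 255.96716684962516, 'cy': 193.9605827448958, 'R': array([[ 0.24745826,  0.96885839,  0.00882237],
       [ 0.83417594, -0.20840918, -0.51060368],
       [-0.492864  ,  0.13371251, -0.85977093]]), 't': array([-201.09978874, -341.98214807, 1432.8434752 ])}
{'fx': 426.0748170134432, 'fy': 426.0748170134432, 'cx': 254.6619051125588, 'cy': 191.54202177652374, 'R': array([[ 0.97130139, -0.23779242,  0.00532746],
       [-0.15487462, -0.64929222, -0.74460289],
       [ 0.18052   ,  0.72240873, -0.66748645]]), 't': array([-504.08894509,  252.85078911, 1016.61193314])}
{'time_s': 0.1, 'joints': array([ 1.06847654,  0.42664933,  0.07384203,  1.60653885, -0.0341053 ,
        1.1108257 , -0.06711738]), 'joint_vel': array([-0.00129319, -0.00019609, -0.00034303, -0.00061485,  0.00071731,
       -0.0023647 ,  0.00041042]), 'effort': array([ 7.42498058e-03, -9.51530242e+01,  3.77149299e+00, -4.64409077e+01,
        1.98374258e-02,  6.50215006e-03, -4.19824210e-05]), 'eef_pos': array([ 233.10204696, -633.08760005,  241.69555455]), 'orientation': array([-5.64936420e-04,  9.84483539e-01,  1.75475993e-01, -1.36593811e-04]), 'wrist_force': array([-0.06222712, -0.39335747, -0.42046412]), 'torque': array([ 0.03241618,  0.01117449, -0.00724837]), 'width': 85.61017562318818}
```

View pics/scene0.png

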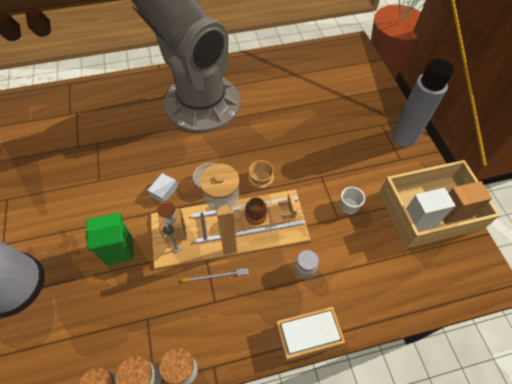

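View pics/side0.png

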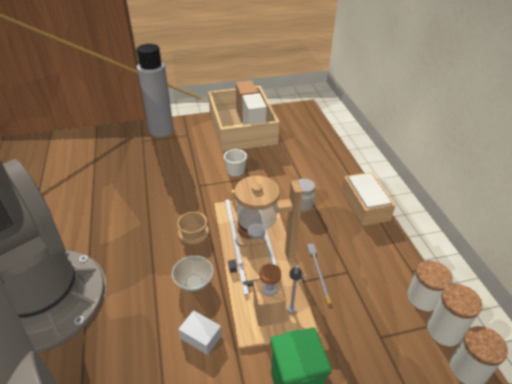

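The scene view shows the cap at about (167,212), the hopper at (220,178), the push plate at (293,205) and the collar rod at (172,240). The side view shows the cap at (270,272) and the collar at (296,275). Next I fit the station pose from the depth data.

Run:
```python
from h import *
for n,cap,kn,pl in (('scene',(167,209),(220,177),(293,200)),('side',(270,271),(257,181),None)):
    z=np.load(f'/tmp/{n}.npz');m=ctrl.camera_model(n)
    P,u,v=cloud(m,z['d'])
    for nm,c,r in (('cap',cap,14),('knob',kn,24),('plate',pl,22)):
        if c is None: continue
        k=(abs(u-c[0])<r)&(abs(v-c[1])<r); Q=P[k]
        if nm=='cap': Q=Q[(Q[:,2]>158)&(Q[:,2]<172)]
        if nm=='knob': Q=Q[Q[:,2]>225]
        if nm=='plate': Q=Q[(Q[:,2]>76)&(Q[:,2]<90)]
        print(n,nm,len(Q),Q.mean(0).round(1),Q.min(0).round(),Q.max(0).round())
        if nm=='knob':
            T=Q[Q[:,2]>262];print('top',len(T),T.mean(0).round(1))
    k=(P[:,2]>7)&(P[:,2]<17)&(P[:,0]>200)&(P[:,0]<900)&(abs(P[:,1])<500)
    im=z['im'][v[k],u[k]].astype(int)
    B=P[k];g=(im[:,2]>150)
    B=B[g]; r=cv2.minAreaRect(B[:,:2].astype(np.float32));print('board',len(B),r)
```

```text
scene cap 223 [ 511.2 -172.1  164.2] [ 487. -193.  158.] [ 532. -150.  168.]
scene knob 1214 [524.7 -23.5 256.7] [468. -71. 225.] [567.  25. 272.]
top 76 [520.1 -22.1 267.7]
scene plate 86 [530.9 178.8  81.8] [497. 172.  77.] [562. 186.  87.]
board 4253 ((578.1734008789062, 95.48556518554688), (529.33203125, 678.9249877929688), 10.716866493225098)
side cap 337 [ 506.9 -175.2  163.9] [ 485. -197.  158.] [ 529. -150.  167.]
side knob 1140 [514.9 -27.4 258. ] [467. -72. 227.] [564.  25. 271.]
top 79 [515.4 -25.5 267.3]
board 5642 ((560.2847900390625, 38.95086669921875), (504.1832275390625, 884.0408325195312), 13.659698486328125)
```

>>> {"name": "jog_arm", "arguments": {
  "increments": [
    [[1.5,2,5],[0,0,-0.14]],
    [[3.5,4,3],[0,0,-0.14]],
    [[3.5,4.5,2.5],[0,0,-0.13]],
    [[3.5,4.8,1.5],[0,0,0]],
    [[3.5,4.8,1.5],[0,0,0]]
  ],
  "hand": 0
}}

```text
time_s: 0.72
eef_pos: [386.8, -428.3, 376.6]
orientation: [-0.003, 0.999, -0.04, -0.001]
wrist_force: [0.6, -0.1, 0.9]
width: 0.3
```

Run:
```python
from h import *
m=ctrl.camera_model('wrist');print(np.array(m['hand_eye']).round(3),m['fx'],m['cx'],m['cy']);s=ctrl.read_state();print(s['eef_pos'],s['orientation'],s['joints'])
```

```text
[[-1.00000e-03 -9.55000e-01 -2.98000e-01  7.70950e+01]
 [ 1.00000e+00 -0.00000e+00 -2.00000e-03 -1.26000e-01]
 [ 2.00000e-03 -2.98000e-01  9.55000e-01 -1.31773e+02]
 [ 0.00000e+00  0.00000e+00  0.00000e+00  1.00000e+00]] 323.67124542455906 258.4581103652403 192.55983606946745
[ 386.83552242 -428.28843961  376.6146157 ] [-0.00321207  0.99921314 -0.03951106 -0.00128882] [ 0.68933883  0.17672036  0.04353709  1.65018041 -0.01129981  1.32095759
 -0.91479024]
```

>>> {"name": "jog_arm", "arguments": {
  "increments": [
    [[2.8,5,0],[0,0,0]],
    [[2.8,5,0],[0,0,0]],
    [[2.8,5,0],[0,0,0]],
    [[2.8,5,-1],[0,0,0]],
    [[2,5.0,-2],[0,0,0]]
  ]
}}

```text
time_s: 1.35
eef_pos: [523.2, -169.2, 348.0]
orientation: [-0.002, 0.999, -0.039, 0.001]
wrist_force: [0.7, -0.2, -0.7]
width: 0.0
```

```bash
cat >> h.py <<'E'
from scipy.spatial.transform import Rotation as Ro
def wristcam(s,m):
    q=s['orientation'];R=Ro.from_quat([q[1],q[2],q[3],q[0]]).as_matrix()
    T=np.eye(4);T[:3,:3]=R;T[:3,3]=s['eef_pos'];C=np.linalg.inv(T@np.array(m['hand_eye']))
    m=dict(m);m['R']=C[:3,:3];m['t']=C[:3,3];return m
E
python3 - <<'E'
from h import *
s,im,d,m=grab('wrist','wr1');print(s['eef_pos'],s['joint_vel'].max());m=wristcam(s,m)
P,u,v=cloud(m,d);np.save('/tmp/wp',P)
for nm,c,lo,hi in (('cap',(509,-173),155,175),('collar',(564,-176),130,175)):
    k=(np.hypot(P[:,0]-c[0],P[:,1]-c[1])<32)&(P[:,2]>lo)&(P[:,2]<hi)
    if nm=='collar': k&=P[:,0]>540
    Q=P[k];print(nm,len(Q),Q.mean(0).round(1),Q.min(0).round(),Q.max(0).round(),u[k].mean(),v[k].mean())
    print(np.histogram(Q[:,2],bins=np.arange(lo,hi+1,2)))
E
```

```text
[ 523.20236025 -169.17995624  348.02277429] 0.2296517143598097
cap 1565 [ 511.6 -170.8  165. ] [ 488. -193.  155.] [ 533. -148.  167.] 262.76038338658145 183.3482428115016
(array([ 12,  13,  16,  24, 583, 913,   4,   0,   0,   0]), array([155, 157, 159, 161, 163, 165, 167, 169, 171, 173, 175]))
collar 659 [ 566.9 -174.7  152.7] [ 552. -189.  143.] [ 585. -160.  174.] 262.3990895295903 126.44916540212444
(array([  0,   0,   0,   0,   0,   0,   2,   6,  34,  78, 426,  40,   3,
         2,   2,   1,   0,   3,   3,   1,  24,  34]), array([130, 132, 134, 136, 138, 140, 142, 144, 146, 148, 150, 152, 154,
       156, 158, 160, 162, 164, 166, 168, 170, 172, 174]))
```

View pics/wr1.png

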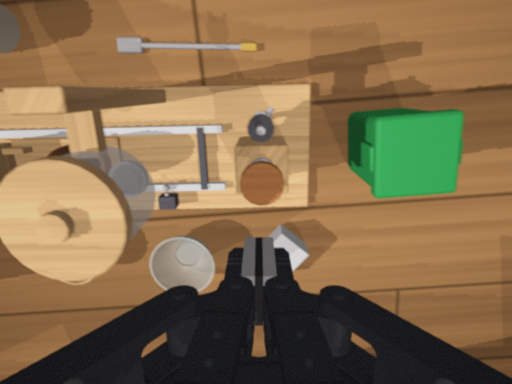

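The wrist picture shows the cap centred at (262,183) and the collar at (261,127), with its top about 14 mm lower. Next I refine that height difference and locate the plate and its neighbours.

Run:
```python
from h import *
P=np.load('/tmp/wp.npy')
def rng(c,r0,r1,lo,hi):
    h=np.hypot(P[:,0]-c[0],P[:,1]-c[1]);return P[(h<r1)&(h>=r0)&(P[:,2]>lo)&(P[:,2]<hi)]
print('cap',np.median(rng((511,-171),0,20,160,170),0))
print('collar',np.median(rng((566,-174.5),5,12.5,145,156),0))
z=np.load('/tmp/scene.npz');m=ctrl.camera_model('scene');Q,u,v=cloud(m,z['d'])
k=(Q[:,0]>440)&(Q[:,0]<640)&(Q[:,1]>190)&(Q[:,1]<330)&(Q[:,2]>25)
T=Q[k];print(len(T),T.min(0),T.max(0))
k=(Q[:,0]>500)&(Q[:,0]<560)&(Q[:,1]>160)&(Q[:,1]<200)&(Q[:,2]>76)&(Q[:,2]<90);print(np.percentile(Q[k][:,1],[5,50,95]))
```

```text
cap [ 511.39715656 -171.0898532   165.24933295]
collar [ 566.9548845  -174.89816542  151.00919471]
2 [488.73020498 204.20117522  25.16248756] [570.79625303 207.20390984  26.87760513]
[173.11248293 178.53240761 184.83153231]
```

>>> {"name": "jog_arm", "arguments": {
  "increments": [
    [[0,6,0.5],[0,0,0]],
    [[0.3,6,0.5],[0,0,0]],
    [[0.3,6,0],[0,0,0]],
    [[0.3,6,0],[0,0,0]],
    [[0.2,6,0],[0,0,0]]
  ]
}}

```text
time_s: 2.02
eef_pos: [533.7, 137.2, 353.1]
orientation: [-0.004, 0.999, -0.038, -0.002]
wrist_force: [1.8, -0.7, 0.5]
width: 0.2
```

>>> {"name": "jog_arm", "arguments": {
  "increments": [
    [[0,6,0],[0,0,0]],
    [[0,5,0],[0,0,0]],
    [[0,0,0],[0,0,0]]
  ]
}}

```text
time_s: 2.4
eef_pos: [531.6, 255.4, 352.1]
orientation: [-0.004, 0.999, -0.035, -0.004]
wrist_force: [-0.3, -0.6, -0.4]
width: -0.2
```

>>> {"name": "jog_arm", "arguments": {
  "increments": [
    [[0,-0.5,-6],[0,0,0]],
    [[0,-0.5,-6],[0,0,0]],
    [[0,-0.5,-6],[0,0,0]],
    [[0,0,-6],[0,0,0]],
    [[0,0,-4],[0,0,0]]
  ]
}}

```text
time_s: 3.02
eef_pos: [532.6, 236.9, 67.0]
orientation: [-0.005, 0.999, -0.036, -0.001]
wrist_force: [0.8, 0.3, 0.3]
width: 0.0
```

Run:
```python
from h import *
s,im,d,m=grab('wrist','wr2');print(s['eef_pos'],s['wrist_force']);m=wristcam(s,m)
P,u,v=cloud(m,d)
k=(P[:,0]>490)&(P[:,0]<575)&(P[:,1]>140)&(P[:,1]<215)&(P[:,2]>76)&(P[:,2]<90)
Q=P[k];print(len(Q),np.percentile(Q,[2,50,98],axis=0).round())
```

```text
[532.64403547 236.94147962  67.01960045] [0.80848871 0.34655959 0.31653324]
3385 [[517. 175.  77.]
 [542. 182.  82.]
 [561. 187.  83.]]
```

View pics/wr2.png

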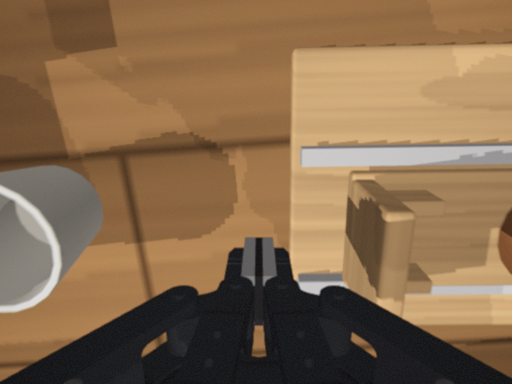

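Wrist view: the plate is at (380,235), clear ahead of the fingers, and the cup stays clear on the left. Now I push.

>>> {"name": "jog_arm", "arguments": {
  "increments": [
    [[-0.1,-2,-0.8],[0,0,0]],
    [[-0.1,-2,0],[0,0,0]],
    [[-0.1,-2,0],[0,0,0]],
    [[-0.1,-2,0],[0,0,0]],
    [[-0.1,-2,0],[0,0,0]]
  ]
}}

```text
time_s: 3.7
eef_pos: [527.0, 129.5, 58.3]
orientation: [-0.004, 0.999, -0.036, -0.001]
wrist_force: [0.1, 12.4, -9.9]
width: -0.3
```

>>> {"name": "jog_arm", "arguments": {
  "increments": [
    [[-0.1,-1.2,0],[0,0,0]],
    [[-0.1,-1.2,0],[0,0,0]]
  ]
}}

```text
time_s: 3.95
eef_pos: [526.0, 105.7, 60.2]
orientation: [-0.007, 0.999, -0.036, 0.001]
wrist_force: [-4.1, 67.9, -9.7]
width: -0.4
```

>>> {"name": "jog_arm", "arguments": {
  "increments": [
    [[0,0.4,0],[0,0,0]],
    [[0,0.6,0],[0,0,0]],
    [[0.3,2,0],[0,0,0]],
    [[0.3,4,0],[0,0,0]]
  ]
}}

```text
time_s: 4.45
eef_pos: [533.6, 173.4, 62.0]
orientation: [-0.006, 0.999, -0.039, 0.003]
wrist_force: [0.6, 1.3, 0.1]
width: -0.1
```

Run:
```python
from h import *
s,im,d,m=grab('wrist','wr3');print(s['eef_pos'],s['wrist_force']);m=wristcam(s,m)
P,u,v=cloud(m,d)
k=(P[:,0]>490)&(P[:,0]<565)&(P[:,1]>60)&(P[:,1]<135)&(P[:,2]>76)&(P[:,2]<88)
Q=P[k];print(len(Q),np.percentile(Q,[2,50,98],axis=0).round())
```

```text
[533.55498242 173.35270214  61.95229418] [0.59852792 1.30428209 0.07476796]
4873 [[501.  82.  76.]
 [531.  89.  82.]
 [556.  94.  83.]]
```

View pics/wr3.png

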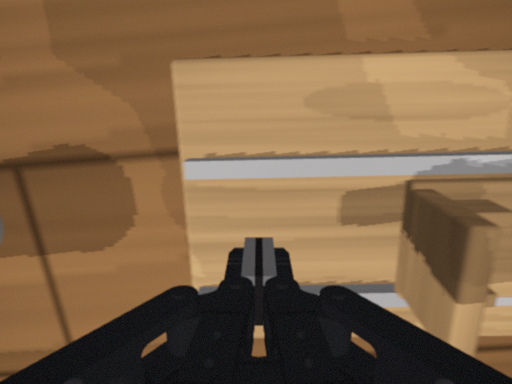

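The plate's outer face is now at y≈94 (about 92 is expected at home) and it stayed there when I backed off, so the tray is home. I rise and go over the hopper to the plunger.

>>> {"name": "jog_arm", "arguments": {
  "increments": [
    [[0,0.5,6],[0,0,0]],
    [[0,0.5,6],[0,0,0]],
    [[0,0,6],[0,0,0]],
    [[0,0,6],[0,0,0]],
    [[0,0,5],[0,0,0]]
  ]
}}

```text
time_s: 5.12
eef_pos: [529.2, 197.5, 358.4]
orientation: [-0.008, 0.999, -0.032, -0.0]
wrist_force: [0.6, -0.7, 0.1]
width: -0.1
```

>>> {"name": "jog_arm", "arguments": {
  "increments": [
    [[-0.3,-5,1],[0,0,0]],
    [[-0.3,-6,0.3],[0,0,0]],
    [[-0.3,-6,0],[0,0,0]],
    [[-0.3,-6,0],[0,0,0]],
    [[-0.3,-6,0],[0,0,0]]
  ]
}}

```text
time_s: 5.75
eef_pos: [514.4, -90.2, 378.5]
orientation: [-0.01, 1.0, -0.025, 0.005]
wrist_force: [1.0, 0.0, 0.4]
width: 0.2
```

>>> {"name": "jog_arm", "arguments": {
  "increments": [
    [[-0.3,-4,0],[0,0,0]],
    [[0,-1,0],[0,0,0]],
    [[0,0,0],[0,0,0]]
  ]
}}

```text
time_s: 6.12
eef_pos: [511.4, -143.7, 378.9]
orientation: [-0.009, 1.0, -0.027, 0.005]
wrist_force: [-0.5, 0.2, -0.5]
width: -0.2
```

>>> {"name": "jog_arm", "arguments": {
  "increments": [
    [[0,-2.4,-1],[0,0,0]],
    [[0,-0.5,-5],[0,0,0]],
    [[0,0,-5],[0,0,0]],
    [[0,0,-5],[0,0,0]],
    [[0,0,-1],[0,0,0]]
  ]
}}

```text
time_s: 6.75
eef_pos: [514.8, -163.4, 206.9]
orientation: [-0.01, 1.0, -0.021, 0.007]
wrist_force: [-0.5, 0.0, 0.2]
width: 0.1
```

Run:
```python
from h import *
s,im,d,m=grab('wrist');print(s['eef_pos'],s['wrist_force']);m=wristcam(s,m)
P,u,v=cloud(m,d)
h=np.hypot(P[:,0]-566,P[:,1]+174.5);Q=P[(h>5)&(h<12.5)&(P[:,2]>140)&(P[:,2]<160)];print('collar',len(Q),np.median(Q,0))
Q=P[(np.hypot(P[:,0]-511,P[:,1]+171)<22)&(P[:,2]>160)&(P[:,2]<170)];print('cap',len(Q),np.median(Q,0),Q.min(0),Q.max(0))
q=s['orientation'];print(Ro.from_quat([q[1],q[2],q[3],q[0]]).as_matrix()[:,2])
sd=grab('side')[1][200:330,200:340];cv2.imwrite('pics/a.png',np.hstack([cv2.resize(im,(400,300)),cv2.resize(sd,(323,300))]))
```

```text
[ 514.82389192 -163.42511701  206.92944354] [-0.50585384  0.03764317  0.21095171]
collar 1144 [ 567.3898402  -174.39756433  150.96912149]
cap 2948 [ 517.42503992 -174.66467486  165.16011187] [ 491.96708494 -192.9492664   160.05627008] [ 532.91636187 -149.18015467  167.10445678]
[ 0.01457891  0.0190746  -0.99971177]
```

View pics/a.png

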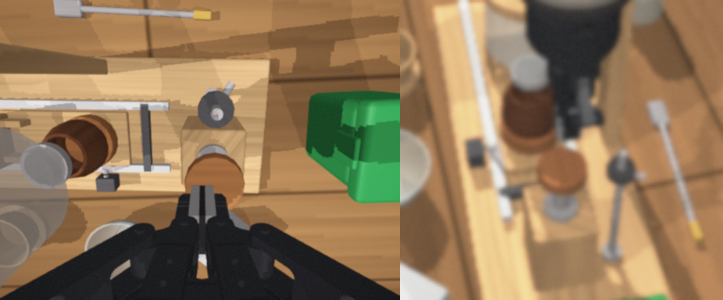

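The gourd sits under the chute. The cap is just below and slightly beside the fingers, and the collar is again at 151.0 against 165.2 for the cap, so the press depth is 14.2 mm.

>>> {"name": "jog_arm", "arguments": {
  "increments": [
    [[-0.4,-0.8,-1.5],[0,0,0]],
    [[0,0,-0.8],[0,0,0]],
    [[0,0,0],[0,0,0]]
  ]
}}

```text
time_s: 7.22
eef_pos: [514.1, -172.9, 188.8]
orientation: [-0.008, 1.0, -0.021, 0.011]
wrist_force: [0.8, -0.2, 0.3]
width: 0.3
```

>>> {"name": "jog_arm", "arguments": {
  "increments": [
    [[-0.3,0.1,-0.8],[0,0,0]],
    [[0,0,0],[0,0,0]]
  ]
}}

```text
time_s: 7.48
eef_pos: [511.2, -171.9, 181.0]
orientation: [-0.008, 1.0, -0.021, 0.012]
wrist_force: [0.1, 0.0, -0.5]
width: -0.1
```

>>> {"name": "jog_arm", "arguments": {
  "increments": [
    [[0,0,-0.4],[0,0,0]],
    [[0,0,0],[0,0,0]]
  ]
}}

```text
time_s: 7.72
eef_pos: [511.3, -171.9, 176.9]
orientation: [-0.008, 1.0, -0.021, 0.012]
wrist_force: [-0.3, -0.6, -0.3]
width: -0.5
```

>>> {"name": "jog_arm", "arguments": {
  "increments": [
    [[0,0,-0.2],[0,0,0]],
    [[0,0,0],[0,0,0]]
  ]
}}

```text
time_s: 7.98
eef_pos: [511.6, -171.9, 175.2]
orientation: [-0.008, 1.0, -0.021, 0.012]
wrist_force: [-0.8, 1.2, 3.8]
width: -0.2
```

>>> {"name": "jog_arm", "arguments": {
  "increments": [
    [[0,0,-0.4],[0,0,0]],
    [[0,0,0],[0,0,0]]
  ]
}}

```text
time_s: 8.22
eef_pos: [511.7, -172.0, 171.2]
orientation: [-0.008, 1.0, -0.021, 0.013]
wrist_force: [-1.1, 0.7, 3.9]
width: 0.1
```

>>> {"name": "jog_arm", "arguments": {
  "increments": [
    [[0,0,-0.4],[0,0,0]],
    [[0,0,0],[0,0,0]]
  ]
}}

```text
time_s: 8.48
eef_pos: [511.8, -172.0, 167.3]
orientation: [-0.008, 1.0, -0.021, 0.013]
wrist_force: [-1.1, 0.6, 5.2]
width: 0.0
```

>>> {"name": "jog_arm", "arguments": {
  "increments": [
    [[0,0,-0.3],[0,0,0]],
    [[0,0,-0.2],[0,0,0]],
    [[0,0,0],[0,0,0]],
    [[0,0,0],[0,0,0]]
  ]
}}

```text
time_s: 8.98
eef_pos: [511.8, -172.0, 163.2]
orientation: [-0.008, 1.0, -0.021, 0.013]
wrist_force: [-1.5, -0.5, 6.4]
width: -0.2
```

Run:
```python
from h import *
s,im,d,m=grab('wrist');print(s['eef_pos'],s['wrist_force']);m=wristcam(s,m)
P,u,v=cloud(m,d)
h=np.hypot(P[:,0]-566,P[:,1]+174.5);Q=P[(h>5)&(h<12.5)&(P[:,2]>135)&(P[:,2]<165)];print('collar',len(Q),np.median(Q,0))
Q=P[(np.hypot(P[:,0]-511,P[:,1]+171)<21)&(P[:,0]>517)&(P[:,2]>140)&(P[:,2]<163)];print('cap',len(Q),np.median(Q,0),np.percentile(Q[:,2],[10,90]))
sd=grab('side')[1][200:330,200:340];cv2.imwrite('pics/b.png',np.hstack([cv2.resize(im,(400,300)),cv2.resize(sd,(323,300))]))
```

```text
[ 511.808074   -171.96905656  163.16047192] [-1.45391587 -0.52744868  6.44614562]
collar 1851 [ 567.6682233  -175.03665964  150.97298265]
cap 1762 [ 523.8727344  -171.29802076  152.2538852 ] [151.45577354 159.40640115]
```

View pics/b.png

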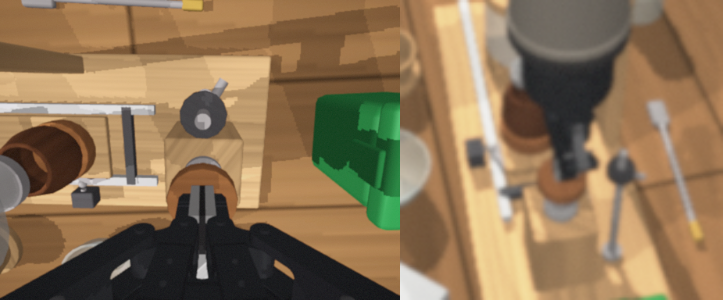

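The fingers hold the cap down at 152.2 against the collar's 151.0. I go 1.2 mm further, then hold.

>>> {"name": "jog_arm", "arguments": {
  "increments": [
    [[0,0,-0.12],[0,0,0]],
    [[0,0,0],[0,0,0]],
    [[0,0,0],[0,0,0]],
    [[0,0,0],[0,0,0]],
    [[0,0,0],[0,0,0]]
  ]
}}

```text
time_s: 9.7
eef_pos: [511.8, -172.0, 163.3]
orientation: [-0.008, 1.0, -0.021, 0.013]
wrist_force: [-2.3, 0.1, 5.5]
width: -0.2
```

>>> {"name": "jog_arm", "arguments": {
  "increments": [
    [[0,0,0],[0,0,0]],
    [[0,0,0],[0,0,0]],
    [[0,0,0],[0,0,0]],
    [[0,0,0],[0,0,0]],
    [[0,0,0],[0,0,0]]
  ]
}}

```text
time_s: 10.32
eef_pos: [511.8, -172.0, 164.6]
orientation: [-0.008, 1.0, -0.021, 0.013]
wrist_force: [-2.3, -0.0, 6.2]
width: -0.1
```

>>> {"name": "jog_arm", "arguments": {
  "increments": [
    [[0,0,0],[0,0,0]],
    [[0,0,0],[0,0,0]],
    [[0,0,0],[0,0,0]],
    [[0,0,0],[0,0,0]],
    [[0,0,0],[0,0,0]]
  ]
}}

```text
time_s: 10.95
eef_pos: [511.8, -172.0, 165.9]
orientation: [-0.008, 1.0, -0.021, 0.013]
wrist_force: [-1.9, 1.2, 6.2]
width: 0.3
```

>>> {"name": "jog_arm", "arguments": {
  "increments": [
    [[0,0,0],[0,0,0]],
    [[0,0,0],[0,0,0]],
    [[0,0,0],[0,0,0]],
    [[0,0,0],[0,0,0]],
    [[0,0,0],[0,0,0]]
  ]
}}

```text
time_s: 11.58
eef_pos: [511.8, -172.0, 167.1]
orientation: [-0.008, 1.0, -0.021, 0.013]
wrist_force: [-1.7, -0.4, 5.4]
width: -0.1
```

>>> {"name": "jog_arm", "arguments": {
  "increments": [
    [[0,0,0],[0,0,0]],
    [[0,0,0],[0,0,0]],
    [[0,0,0],[0,0,0]],
    [[0,0,0],[0,0,0]],
    [[0,0,0],[0,0,0]]
  ]
}}

```text
time_s: 12.2
eef_pos: [511.8, -172.0, 168.1]
orientation: [-0.008, 1.0, -0.021, 0.013]
wrist_force: [-1.2, 0.6, 5.2]
width: 0.1
```

>>> {"name": "jog_arm", "arguments": {
  "increments": [
    [[0,0,0],[0,0,0]],
    [[0,0,0],[0,0,0]],
    [[0,0,0],[0,0,0]],
    [[0,0,0],[0,0,0]],
    [[0,0,0],[0,0,0]]
  ]
}}

```text
time_s: 12.82
eef_pos: [511.8, -172.0, 168.4]
orientation: [-0.008, 1.0, -0.021, 0.013]
wrist_force: [-1.5, 0.7, 4.7]
width: -0.1
```

Run:
```python
from h import *
s,im,d,m=grab('wrist');print(s['time_s'],s['eef_pos'],s['wrist_force']);m=wristcam(s,m)
P,u,v=cloud(m,d)
h=np.hypot(P[:,0]-566,P[:,1]+174.5);Q=P[(h>5)&(h<12.5)&(P[:,2]>135)&(P[:,2]<165)];print('collar',np.median(Q,0))
Q=P[(np.hypot(P[:,0]-511,P[:,1]+171)<21)&(P[:,0]>517)&(P[:,2]>140)&(P[:,2]<163)];print('cap',np.median(Q,0))
_,im,d,m=grab('scene');P,u,v=cloud(m,d)
Q=P[(P[:,0]>490)&(P[:,0]<560)&(P[:,1]>70)&(P[:,1]<200)&(P[:,2]>76)&(P[:,2]<90)];print('plate',np.percentile(Q[:,1],[5,50,95]))
```

```text
12.825 [ 511.76289038 -172.00583323  168.41248844] [-1.49405062  0.74594345  4.7208264 ]
collar [ 567.58731948 -175.05579965  150.95741808]
cap [ 524.02590041 -170.89096939  157.35663747]
plate [79.62095723 85.58133432 91.67134163]
```

Zero rows creep up about 0.25 mm each because of servo sag under the spring, so I press again and compensate for it.

>>> {"name": "jog_arm", "arguments": {
  "increments": [
    [[0,0,-0.35],[0,0,0]],
    [[0,0,-0.3],[0,0,0]],
    [[0,0,-0.08],[0,0,0]],
    [[0,0,-0.025],[0,0,0]]
  ]
}}

```text
time_s: 13.42
eef_pos: [511.8, -172.0, 160.9]
orientation: [-0.008, 1.0, -0.021, 0.013]
wrist_force: [-2.5, 0.3, 7.3]
width: 0.2
```

>>> {"name": "jog_arm", "arguments": {
  "increments": [
    [[0,0,-0.025],[0,0,0]],
    [[0,0,-0.025],[0,0,0]],
    [[0,0,-0.025],[0,0,0]],
    [[0,0,-0.025],[0,0,0]]
  ]
}}

```text
time_s: 13.92
eef_pos: [511.8, -172.0, 160.2]
orientation: [-0.008, 1.0, -0.021, 0.013]
wrist_force: [-3.1, 1.6, 7.2]
width: 0.3
```

>>> {"name": "jog_arm", "arguments": {
  "increments": [
    [[0,0,0.05],[0,0,0]],
    [[0,0,0],[0,0,0]],
    [[0,0,-0.02],[0,0,0]],
    [[0,0,-0.02],[0,0,0]],
    [[0,0,-0.02],[0,0,0]]
  ]
}}

```text
time_s: 14.55
eef_pos: [511.8, -172.0, 160.5]
orientation: [-0.008, 1.0, -0.021, 0.013]
wrist_force: [-2.4, 0.1, 7.4]
width: 0.2
```

>>> {"name": "jog_arm", "arguments": {
  "increments": [
    [[0,0,-0.02],[0,0,0]],
    [[0,0,-0.02],[0,0,0]],
    [[0,0,-0.02],[0,0,0]],
    [[0,0,-0.02],[0,0,0]],
    [[0,0,-0.02],[0,0,0]]
  ]
}}

```text
time_s: 15.18
eef_pos: [511.8, -172.0, 159.9]
orientation: [-0.008, 1.0, -0.021, 0.013]
wrist_force: [-2.3, 1.0, 6.8]
width: -0.3
```

>>> {"name": "jog_arm", "arguments": {
  "increments": [
    [[0,0,-0.02],[0,0,0]],
    [[0,0,-0.02],[0,0,0]],
    [[0,0,-0.02],[0,0,0]],
    [[0,0,-0.02],[0,0,0]],
    [[0,0,-0.02],[0,0,0]]
  ]
}}

```text
time_s: 15.8
eef_pos: [511.8, -172.0, 159.4]
orientation: [-0.007, 1.0, -0.021, 0.013]
wrist_force: [-3.2, 0.2, 7.8]
width: 0.1
```

>>> {"name": "jog_arm", "arguments": {
  "increments": [
    [[0,0,0.15],[0,0,0]],
    [[0,0,0],[0,0,0]],
    [[0,0,0],[0,0,0]],
    [[0,0,-0.01],[0,0,0]],
    [[0,0,-0.01],[0,0,0]]
  ]
}}

```text
time_s: 16.42
eef_pos: [511.8, -172.0, 161.1]
orientation: [-0.007, 1.0, -0.022, 0.013]
wrist_force: [-2.2, 1.1, 6.5]
width: -0.1
```

>>> {"name": "jog_arm", "arguments": {
  "increments": [
    [[0,0,-0.01],[0,0,0]],
    [[0,0,-0.01],[0,0,0]],
    [[0,0,-0.01],[0,0,0]],
    [[0,0,-0.01],[0,0,0]],
    [[0,0,-0.01],[0,0,0]]
  ]
}}

```text
time_s: 17.05
eef_pos: [511.8, -172.0, 161.0]
orientation: [-0.007, 1.0, -0.022, 0.013]
wrist_force: [-1.6, 0.7, 6.6]
width: -0.1
```

>>> {"name": "jog_arm", "arguments": {
  "increments": [
    [[0,0,-0.01],[0,0,0]],
    [[0,0,-0.01],[0,0,0]],
    [[0,0,-0.01],[0,0,0]],
    [[0,0,-0.01],[0,0,0]],
    [[0,0,-0.01],[0,0,0]]
  ]
}}

```text
time_s: 17.68
eef_pos: [511.8, -172.0, 160.9]
orientation: [-0.007, 1.0, -0.022, 0.013]
wrist_force: [-1.7, 1.1, 6.3]
width: 0.2
```

>>> {"name": "jog_arm", "arguments": {
  "increments": [
    [[0,0,0.04],[0,0,0]],
    [[0,0,-0.01],[0,0,0]],
    [[0,0,-0.01],[0,0,0]],
    [[0,0,-0.01],[0,0,0]],
    [[0,0,-0.01],[0,0,0]]
  ]
}}

```text
time_s: 18.3
eef_pos: [511.8, -172.0, 161.4]
orientation: [-0.007, 1.0, -0.022, 0.013]
wrist_force: [-2.7, 0.4, 5.2]
width: 0.2
```

>>> {"name": "jog_arm", "arguments": {
  "increments": [
    [[0,0,-0.01],[0,0,0]],
    [[0,0,-0.01],[0,0,0]],
    [[0,0,-0.01],[0,0,0]],
    [[0,0,-0.01],[0,0,0]],
    [[0,0,-0.01],[0,0,0]]
  ]
}}

```text
time_s: 18.92
eef_pos: [511.8, -172.0, 161.2]
orientation: [-0.007, 1.0, -0.022, 0.013]
wrist_force: [-2.0, 0.2, 7.0]
width: 0.0
```

>>> {"name": "jog_arm", "arguments": {
  "increments": [
    [[0,0,-0.01],[0,0,0]],
    [[0,0,-0.01],[0,0,0]],
    [[0,0,-0.01],[0,0,0]],
    [[0,0,-0.01],[0,0,0]],
    [[0,0,-0.01],[0,0,0]]
  ]
}}

```text
time_s: 19.55
eef_pos: [511.8, -172.0, 161.1]
orientation: [-0.007, 1.0, -0.022, 0.013]
wrist_force: [-3.1, 0.2, 6.6]
width: 0.0
```

>>> {"name": "jog_arm", "arguments": {
  "increments": [
    [[0,0,-0.01],[0,0,0]],
    [[0,0,-0.01],[0,0,0]],
    [[0,0,-0.01],[0,0,0]],
    [[0,0,-0.01],[0,0,0]],
    [[0,0,-0.01],[0,0,0]]
  ]
}}

```text
time_s: 20.18
eef_pos: [511.8, -172.0, 161.0]
orientation: [-0.007, 1.0, -0.022, 0.013]
wrist_force: [-2.0, -0.0, 7.0]
width: -0.1
```

Run:
```python
from h import *
for i in range(6):
    s,im,d,m=grab('wrist');m=wristcam(s,m)
    print(s['time_s'],s['eef_pos'],s['wrist_force'][2])
P,u,v=cloud(m,d)
h=np.hypot(P[:,0]-566,P[:,1]+174.5);Q=P[(h>5)&(h<12.5)&(P[:,2]>135)&(P[:,2]<165)];print('collar',np.median(Q,0))
Q=P[(np.hypot(P[:,0]-511,P[:,1]+171)<21)&(P[:,0]>517)&(P[:,2]>140)&(P[:,2]<163)];print('cap',np.median(Q,0))
_,im,d,m=grab('scene');P,u,v=cloud(m,d)
Q=P[(P[:,0]>490)&(P[:,0]<560)&(P[:,1]>70)&(P[:,1]<200)&(P[:,2]>76)&(P[:,2]<90)];print('plate',np.percentile(Q[:,1],[5,50,95]))
```

```text
20.175 [ 511.82543261 -171.98950018  160.98846056] 6.976988557113161
20.225 [ 511.80020843 -171.98706006  160.95804922] 5.754969767492366
20.275 [ 511.83886052 -172.00799067  161.00124708] 6.538143347630835
20.325 [ 511.7979844  -171.98581469  160.96559452] 6.592987603163181
20.375 [ 511.81715923 -172.00709547  160.98865647] 7.302605372142797
20.425 [ 511.83433525 -171.97235929  161.01527096] 7.155155516251345
collar [ 567.62515778 -175.09325605  150.98056305]
cap [ 523.78065951 -171.24547562  150.22657389]
plate [79.53279954 85.5489415  91.61660579]
```

```bash
python3 -c "
from plant import ctrl
print(ctrl.finish_job());s=ctrl.read_state();print(s['time_s'],s['eef_pos'],s['wrist_force'])"
```

```text
the job is handed in; nothing more can be done
None
the job is handed in; nothing more can be done
```

I pushed the tray home under the hopper and pressed the plunger cap level with the collar. I handed the job in at about 20.4 s with the fingers still holding the cap down. The system gives no verdict, so I can only report what my checks showed.

- **Tray:** In the last check the plate's outer face was at y≈92 mm, where it should be when home. It stayed there after I let go.
- **Plunger:** The last measured cap top was 150.2 mm against 151.0 mm for the collar, so 0.8 mm low. The push was about 6–7 N and steady for the last 4 s or so.
- **Bystanders:** The arm kept well clear of all seven. I did not measure their positions again at the end.

Two things did not go to plan:
- **Hold:** On the first hold the cap crept up about 5 mm, because the arm gave slightly under the spring. I pressed again with small corrections, and by the arm's readings it went no lower than about 2.5 mm below the collar.
- **Push force:** The final push against the tray's stop briefly read about 68 N at the wrist. That is under the 120 N wrist limit, and by design only the fingers touched the plate; I did not check separately that the gripper body stayed clear.

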